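Lock the red load plug's spring collar on the electronics bench

TASK

Two load plugs stand in coupler boxes on the bench mat, both still unlocked. Lock the red one: pull its spring collar straight up, turn it clockwise (seen from above) from the white mark to the green mark, let it spring fully down again and take the hand away; leave the blue coupler unlocked.

Things in the scene. Friction and masses are not known exactly. Their poses are not given: they have to be found in the camera images.
- red_collar (a point): Red upright round sleeve, 36 mm wide, 44 mm tall; point on its axis, half-way up, 88 mm above the bench (sleeve from 64 to 108 mm). Under it a flange 62 mm wide, then a fixed grey box 110 x 110 x 45 mm. A black fixed plug 24 mm wide passes through, top at 113 mm. z up; x points to the white tab on the flange. Dots on the box: white = unlocked, green = locked, 55 degrees clockwise.
- red_lift (a joint): How far the red collar is pulled up, in m: 0 = down, 0.024 = upper stop. A spring pulls it down, 4 N at rest, 9 N at the top. A key under the flange meets a 10 mm high ridge on the box, so the collar turns from unlocked to locked only while raised more than 0.010; 0.016 is a good height.
- red_turn (a joint): Angle of the red collar in rad, growing clockwise seen from above; stops at 0 and 1.3. When down, the ridge keeps it within 0 to 0.32 (unlocked; starts at 0 to 0.25) or 0.88 to 1.3 (locked; green dot at 1.08). It turns easily and stays at the angle at which it is left.
- blue_turn (a joint): Angle of the blue collar on the other, otherwise identical coupler, same meaning: 0 to 0.32 unlocked, as it must stay.
Mind the look-alikes: they are no part of the job. Leave any orange or purple look-alike of the part that bears red_collar alone.

How it is judged:
On the way:
1. the red collar is pulled up clear of its ridge (value of joint red_lift above 0.008 m), for 0.1 s.
At the end, for the whole second after the job is handed in: The red collar is turned to the locked side (more than 0.8 rad) and has sprung down (less than 3 mm up); the blue collar is still on the unlocked side (less than 0.45 rad) (value of joint red_turn above 0.8 rad and value of joint red_lift below 0.003 m and value of joint blue_turn below 0.45 rad); the robot touches nothing.
It fails at once if the blue collar is turned out of its unlocked place (value of joint blue_turn above 0.45 rad).
It also fails if it takes over 32 s, if anything falls off the work surface, if the arm or the gripper's body presses on something with over 40 N, if the wrist force passes 120 N, or if a joint passes its speed limit or range.

ROBOT

A 6-joint arm with a two-finger parallel gripper is mounted at the origin on the work surface. World frame = base frame: x ahead of the robot, y to its left, z up, the work surface at z = 0. Lengths are in m, angles in rad, forces in N, time in s.
With the tool pointing down it reaches from about 0.35 to 1 m from the base axis. Payload 7.1 kg.
Tool frame: the origin (TCP) lies where the fingers leave the gripper's body, on its centre line; the fingertips stand 73 mm ahead of it and the grasp point (between the pads) lies 54 mm ahead of it (arm.tcp_to_grasp is the distance from the TCP to the grasp point, in m); z points along the fingers, y is the direction in which the jaws open and shut (so a half turn about z gives the same grasp; the last joint's range is limited). The gripper opens to 85 mm and grips with 20 to 120 N. Pads are 22 mm wide; open, the fingers measure 114 mm over their backs; the gripper's body (76 mm by 85 mm) begins 54 mm behind the grasp point. The pads swing forward as they close: fully open they stand 13 mm farther back than shut.
Start: joints at [1.252, 0.423, 1.63, -0, 1.089, -0.019], TCP at [0.185, 0.597, 0.304] pointing down, gripper open.
Joint ranges: [-3, 3], [-0.9, 2.11], [0.09, 2.58], [-1.31, 4.45], [0.11, 2.69], [-2.54, 2.54]. Speed limits (rad/s): [2.39, 2.39, 3.01, 3.14, 3.14, 3.14].

INTERFACE

Orientations are given as [roll, pitch, yaw] about the fixed x, y, z axes, in that order (R = Rz(yaw) Ry(pitch) Rx(roll)).
In Python, from bench import arm gives the robot as it stands.
- The arm moves only by the shell command python3 -m jog 'ROWS' [FORCE]. ROWS is text: rows parted by semicolons, each of 5 numbers parted by spaces: the shift along the tool's x, y, z in cm, then the turn about the tool's z in rad, then the opening, from 0 (shut) to 1 (fully open). A call has 1 to 12 rows; each row is the pose to reach, as a shift and turn from the pose commanded when the call began, along the tool's axes at that moment; what a row does not reach only later rows make up. A row lasts 1/12 s, in which the tool goes at most 41.7 mm and 7.16 degrees, less where a joint would pass 70% of its speed; a pose out of reach is approached as far as the arm can. A call with a gripper value outside its range is refused whole. The fingers move at their own pace and stop on an object; FORCE is the grip in N (left out, the last holds). Time passes only in rows, so rows that repeat a pose let the fingers close. It gives the time, the measured TCP pose, the force and the opening at its end, in the units of the state.
- arm.get_obs(): the state, without advancing time (a new reading comes with each control period).
- arm.snapshot(name): name is "scene" or "top" or "wrist"; returns the picture (384x512x3 uint8, blue, green, red); there is no depth.
- arm.camera_model(name): a dict with "mtx" (3x3 intrinsics, pixels), "R" (3x3) and "t" (3): a world point X has camera coordinates R X + t; the wrist camera has in their place "hand_eye" (4x4, takes a point from camera to tool coordinates, whose origin is the TCP and whose axes are the flange's). Camera axes: x right, y down, z forward; pixel columns grow to the right and rows downward; lengths in m; the calibration is good to about 2 mm. A picture is of the moment at which its call begins: read the wrist's pose just before it. camera_model takes no time and is no camera call.
- arm.sign_off(): hands the job in, once; it reports no verdict.
The state is a dict: "clock": time; "qpos": joint angles; "qd": joint speeds; "joint_torque": joint torques, N m; "tool_pos": TCP position; "tool_rot": TCP orientation; "ft_force": force on the tool from outside, world axes, zero at the start; "torque": the same for the moment, N m; "grip_width": finger opening in m.
Only numpy, scipy, OpenCV 4.12 (cv2) and the standard library are available. Lean on these libraries where they do the work, as an engineer would, in place of code of your own. Each camera call takes 0.05 s, during which the arm holds its last target.

## Working session

There is one attempt and no reset: what is moved stays moved. The work goes in short steps, Python scripts to look and compute and a shell command to move; the robot and the scene stay as the last step left them, time stands still between calls to the robot, and variables do not carry over. Pictures are saved under pics/ and viewed, and the job is handed in when it is done.

```bash
mkdir -p pics; ls
python3 - <<'E'
from bench import arm
import cv2
o=arm.get_obs();print(o)
for n in("scene","top"):
    cv2.imwrite(f"pics/{n}0.png",arm.snapshot(n)); print(n,arm.camera_model(n))
print(arm.camera_model("wrist"),arm.tcp_to_grasp)
E
```

```text
pics
{'clock': 0.0, 'qpos': array([ 1.25199657e+00,  4.23866517e-01,  1.63071197e+00, -2.02930883e-06,
        1.08859634e+00, -1.90413830e-02]), 'qd': array([-0.0011368 , -0.00043758, -0.00022234, -0.00096305,  0.00096661,
       -0.00015887]), 'joint_torque': array([-6.35050365e-04, -5.57375264e+01, -2.81736606e+01, -2.62506347e-05,
        7.49995321e-03, -1.99774712e-05]), 'tool_pos': array([0.18441671, 0.59670658, 0.30312094]), 'tool_rot': array([-3.14001073e+00, -2.83288131e-05,  2.84183520e+00]), 'ft_force': array([-0.67249609,  0.48509281, -0.76110618]), 'torque': array([ 0.03493843, -0.03250725, -0.04226107]), 'grip_width': 0.08538190973509677}
scene {'mtx': array([[387.2170604 ,   0.        , 258.3189707 ],
       [  0.        , 387.2170604 , 194.49143359],
       [  0.        ,   0.        ,   1.        ]]), 'R': array([[-0.88154445,  0.47205433,  0.00663961],
       [ 0.29483019,  0.56146007, -0.77319968],
       [-0.36872014, -0.67965233, -0.63412788]]), 't': array([ 0.44780868, -0.06270577,  1.20074068])}
top {'mtx': array([[427.79714967,   0.        , 259.78626672],
       [  0.        , 427.79714967, 196.92999078],
       [  0.        ,   0.        ,   1.        ]]), 'R': array([[-0.00573856, -0.99978121, -0.02011486],
       [-0.99169292,  0.00827467, -0.12836151],
       [ 0.12849987,  0.01921115, -0.99152343]]), 't': array([0.01701001, 0.49951467, 1.04665676])}
{'mtx': array([[278.28375785,   0.        , 251.8002797 ],
       [  0.        , 278.28375785, 188.81951049],
       [  0.        ,   0.        ,   1.        ]]), 'hand_eye': array([[ 1.96508302e-04, -9.52223935e-01, -3.05400620e-01,
         7.75738200e-02],
       [ 9.99999969e-01,  2.33791512e-04, -8.55059747e-05,
        -5.56125635e-04],
       [ 1.52820908e-04, -3.05400593e-01,  9.52223952e-01,
        -7.00898124e-02],
       [ 0.00000000e+00,  0.00000000e+00,  0.00000000e+00,
         1.00000000e+00]])} 0.0539
```

View pics/scene0.png

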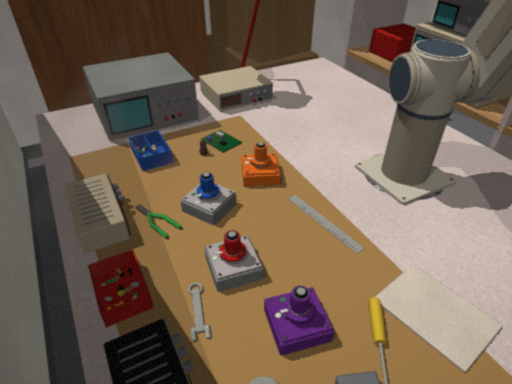

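View pics/top0.png

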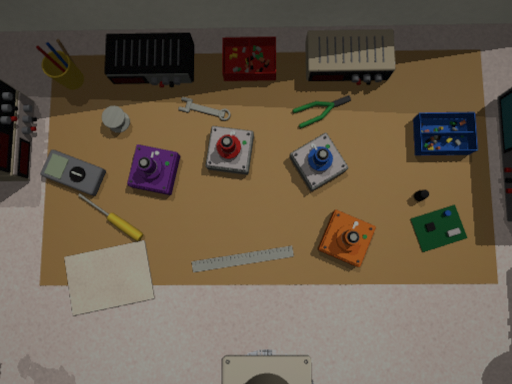

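Candidates (top view): red-collared grey box at (228,146), blue-collared grey box at (320,158), purple coupler at (148,163), orange coupler at (350,238). Other red items are the parts tray at (250,58) and the stool. In the scene view the red collar is at (232,245). I choose the red collar on the grey box and will crop in close to check it.

```bash
cat > h.py <<'E'
import cv2,numpy as np
from bench import arm
def ray(n,uv,obs=None):
    m=arm.camera_model(n);d=np.linalg.inv(m["mtx"])@np.array([uv[0],uv[1],1.])
    if n=="wrist":
        from scipy.spatial.transform import Rotation as Ro
        R=Ro.from_euler('xyz',obs["tool_rot"]).as_matrix();H=m["hand_eye"]
        return R@H[:3,3]+obs["tool_pos"],R@H[:3,:3]@d
    return -m["R"].T@m["t"],m["R"].T@d
def onz(n,uv,z,obs=None):
    o,d=ray(n,uv,obs);return o+d*(z-o[2])/d[2]
def cross(a,b):
    (o1,d1),(o2,d2)=a,b
    s=np.linalg.lstsq(np.c_[d1,-d2],o2-o1,rcond=None)[0]
    p,q=o1+s[0]*d1,o2+s[1]*d2
    return (p+q)/2,np.linalg.norm(p-q)
def proj(n,X,obs=None):
    m=arm.camera_model(n)
    if n=="wrist":
        from scipy.spatial.transform import Rotation as Ro
        R=Ro.from_euler('xyz',obs["tool_rot"]).as_matrix();H=m["hand_eye"]
        c=np.linalg.inv(H)@np.r_[R.T@(np.array(X)-obs["tool_pos"]),1];c=c[:3]
    else: c=m["R"]@X+m["t"]
    p=m["mtx"]@c;return p[:2]/p[2]
E
python3 - <<'E'
from h import *
P={}
for n,(x,y,w,h) in dict(scene=(190,215,90,80),top=(190,110,80,75)).items():
    im=cv2.imread(f"pics/{n}0.png")
    c=im[y:y+h,x:x+w]
    hs=cv2.cvtColor(c,cv2.COLOR_BGR2HSV)
    m=(((hs[...,0]<8)|(hs[...,0]>172))&(hs[...,1]>150)&(hs[...,2]>60)).astype(np.uint8)
    k,l,s,ce=cv2.connectedComponentsWithStats(m);print(n,s.tolist(),ce+[x,y])
    cv2.imwrite(f"pics/{n}0c.png",cv2.resize(c,None,fx=7,fy=7,interpolation=cv2.INTER_CUBIC))
E
```

```text
scene [[0, 0, 90, 80, 6754], [30, 16, 26, 31, 446]] [[234.6316257  254.86141546]
 [232.50672646 249.02690583]]
top [[0, 0, 80, 75, 5745], [27, 25, 24, 24, 255]] [[229.51923412 146.9818973 ]
 [229.06666667 147.40784314]]
```

View pics/top0c.png

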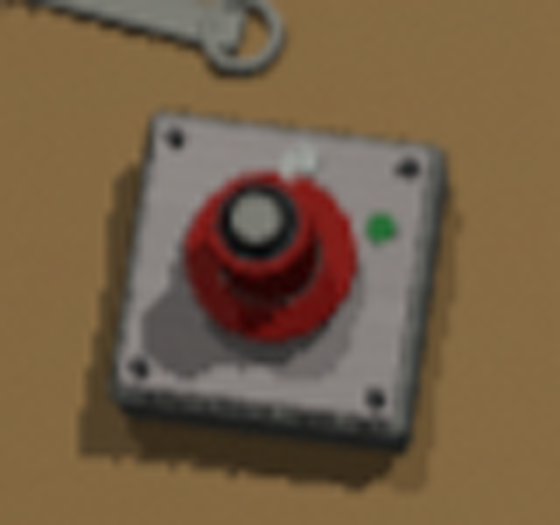

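View pics/scene0c.png

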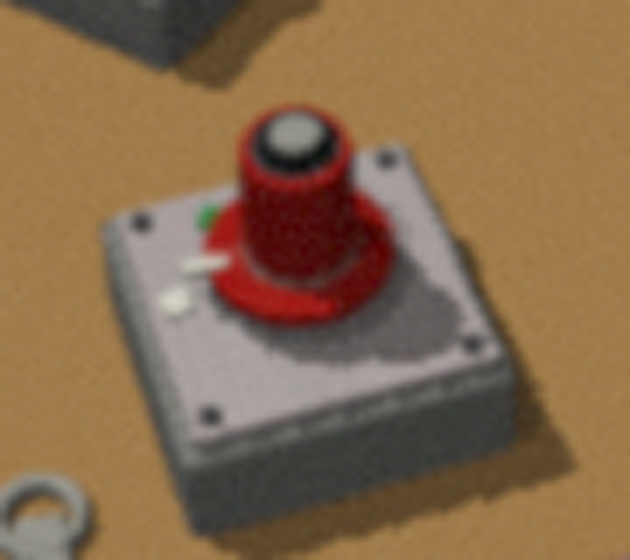

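Run:
```python
from h import *
a=(256/7+190-.4,218/7+110-.4); b=(295/7+190-.4,130/7+215-.4)
X,g=cross(ray("top",a),ray("scene",b)); print("tri",X,g, onz("top",a,.113),onz("scene",b,.113))
print("flange",onz("top",(271/7+189.6,257/7+109.6),.062))
o=arm.get_obs()
from scipy.spatial.transform import Rotation as Ro
R=Ro.from_euler('xyz',o["tool_rot"]).as_matrix()
for z in (.25,):
    print("shift cm",100*R.T@(np.r_[X[:2],z]-o["tool_pos"]))
```

```text
tri [0.62342717 0.09117091 0.11495823] 0.0012000540469213209 [0.62447279 0.09105501 0.113     ] [0.62220247 0.0897795  0.113     ]
flange [0.62374154 0.09070547 0.062     ]
shift cm [-56.87223804 -35.33109131   5.37085254]
```

The triangulated height is 115 mm (113 expected), and both views agree within 2 mm. Moving above the red collar.

```bash
python3 -m jog '-56.9 -35.3 3 0 1;-56.9 -35.3 3 0 1;-56.9 -35.3 3 0 1;-56.9 -35.3 3 0 1;-56.9 -35.3 3 0 1;-56.9 -35.3 3 0 1;-56.9 -35.3 3 0 1;-56.9 -35.3 3 0 1;-56.9 -35.3 3 0 1;-56.9 -35.3 3 0 1;-56.9 -35.3 3 0 1;-56.9 -35.3 3 0 1' 60
```

```text
clock: 1.1
tool_pos: [0.5131, 0.2183, 0.2813]
tool_rot: [-3.141, -0.0, 2.842]
ft_force: [1.6, 0.4, 0.6]
grip_width: 0.0855
```

Run:
```python
from h import *
o=arm.get_obs()
from scipy.spatial.transform import Rotation as Ro
R=Ro.from_euler('xyz',o["tool_rot"]).as_matrix()
print(o["clock"],o["qpos"],o["tool_pos"],o["tool_rot"],100*R.T@(np.r_[.6234,.0909,.25]-o["tool_pos"]))
```

```text
1.1 [ 3.80831635e-01  3.53466452e-01  1.79861320e+00  6.32069098e-05
  9.89973044e-01 -8.90142209e-01] [0.513147  0.2182838 0.2812599] [-3.14134420e+00 -3.90774311e-04  2.84173543e+00] [-14.29726806  -8.91250555   3.1226173 ]
```

```bash
python3 -m jog '-14.3 -8.9 3 0 1;-14.3 -8.9 3 0 1;-14.3 -8.9 3 0 1;-14.3 -8.9 3 0 1;-14.3 -8.9 3 0 1;-14.3 -8.9 3 0 1;-14.3 -8.9 3 0 1' 60
python3 - <<'E'
from h import *
o=arm.get_obs()
im=arm.snapshot("wrist");cv2.imwrite("pics/w1.png",im)
print(o["tool_pos"],o["tool_rot"],"expect plug",proj("wrist",[.6234,.0909,.113],o))
E
```

```text
clock: 1.68
tool_pos: [0.6221, 0.0927, 0.2509]
tool_rot: [-3.141, -0.002, 2.841]
ft_force: [0.2, -0.5, -0.4]
grip_width: 0.0854
[0.62211483 0.0927162  0.25088631] [-3.14117719e+00 -1.64039452e-03  2.84066982e+00] expect plug [250.89428121 204.15011087]
```

View pics/w1.png

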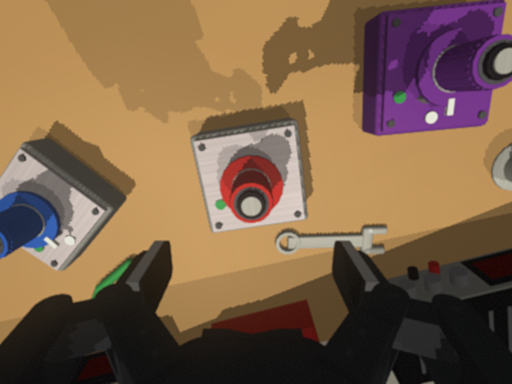

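The wrist view shows the plug top at (251,204), exactly where predicted. The fingers have room on both sides; the blue coupler (30,220) and purple coupler (450,65) are well clear. Descending.

```bash
python3 -m jog '0 0 3 0 1;0 0 6 0 1;0 0 8 0 1;0 0 9.5 0 1;0 0 10.5 0 1;0 0 10.5 0 1;0 0 10.5 0 1;0 0 10.5 0 1' 60
python3 - <<'E'
from h import *
o=arm.get_obs()
from scipy.spatial.transform import Rotation as Ro
R=Ro.from_euler('xyz',o["tool_rot"]).as_matrix()
print(o["tool_pos"],100*R.T@(np.r_[.6234,.0909,.145]-o["tool_pos"]))
E
```

```text
clock: 2.4
tool_pos: [0.6231, 0.0936, 0.1478]
tool_rot: [3.141, 0.002, 2.843]
ft_force: [0.1, 0.0, 0.8]
grip_width: 0.0859
[0.62310357 0.09360159 0.14783132] [-0.10743009 -0.24966653  0.28311443]
```

```bash
python3 -m jog '-0.1 -0.2 0.2 0 1;-0.1 -0.2 0.2 0 1;-0.1 -0.2 0.2 0 0.3;-0.1 -0.2 0.2 0 0.3;-0.1 -0.2 0.2 0 0.2;-0.1 -0.2 0.2 0 0.2;-0.1 -0.2 0.2 0 0;-0.1 -0.2 0.2 0 0;-0.1 -0.2 0.2 0 0;-0.1 -0.2 0.2 0 0' 60
python3 - <<'E'
from h import *
cv2.imwrite("pics/w2.png",arm.snapshot("wrist"));cv2.imwrite("pics/s2.png",cv2.resize(arm.snapshot("scene")[190:310,150:310],None,fx=5,fy=5))
print(arm.get_obs()["torque"],arm.get_obs()["grip_width"])
E
```

```text
clock: 3.23
tool_pos: [0.6233, 0.091, 0.1449]
tool_rot: [3.141, 0.001, 2.842]
ft_force: [0.3, 2.8, 4.7]
grip_width: 0.0346
[0.45295016 0.20507905 0.00188527] 0.03442067948631283
```

View pics/s2.png

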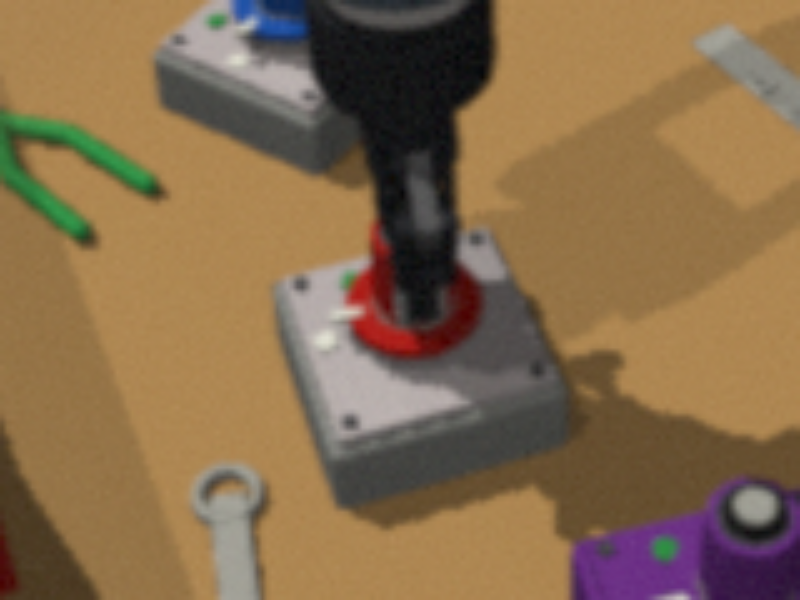

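View pics/w2.png

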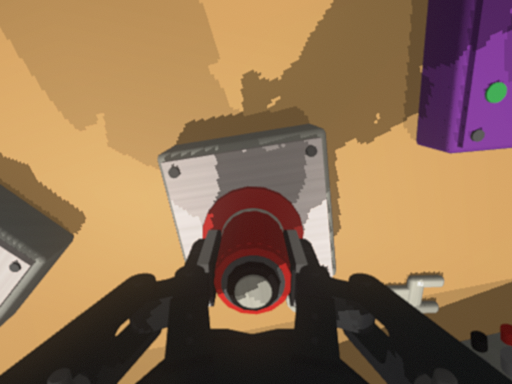

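The pads grip the red sleeve on both sides at 35 mm opening, with the collar at (252,260) in the wrist view. Lifting 17 mm.

```bash
python3 -m jog '0 0 -0.4 0 0;0 0 -0.8 0 0;0 0 -1.2 0 0;0 0 -1.7 0 0;0 0 -1.7 0 0;0 0 -1.7 0 0;0 0 -1.7 0 0' 80
python3 - <<'E'
from h import *
cv2.imwrite("pics/s3.png",cv2.resize(arm.snapshot("scene")[190:310,150:310],None,fx=5,fy=5))
E
```

```text
clock: 3.92
tool_pos: [0.623, 0.091, 0.1607]
tool_rot: [3.141, 0.0, 2.842]
ft_force: [4.1, 4.3, -8.8]
grip_width: 0.0345
```

View pics/s3.png

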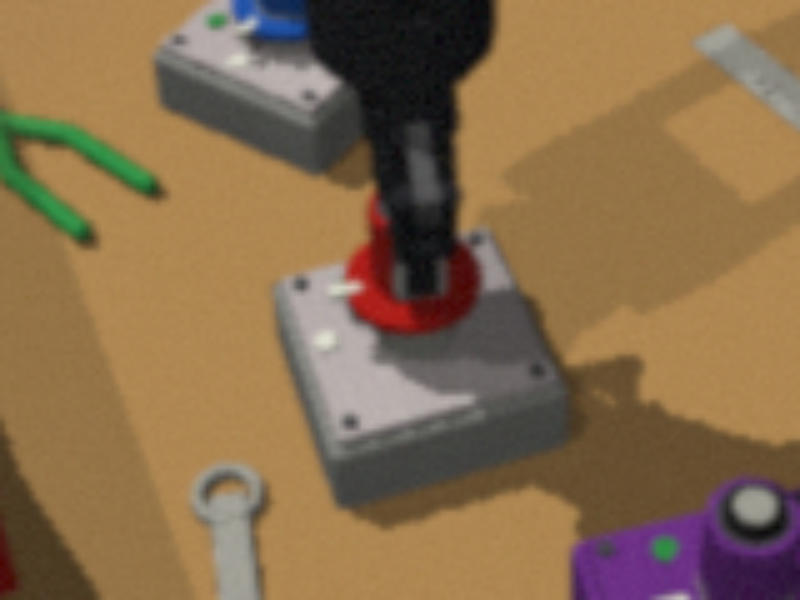

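The collar rose about 16 mm: the flange has lifted (tab at (345,288) in the crop), and the force reads 8.8 N, which fits the spring. Turning clockwise.

```bash
python3 -m jog '0 0 0 0.1 0;0 0 0 0.2 0;0 0 0 0.3 0;0 0 0 0.4 0;0 0 0 0.5 0;0 0 0 0.6 0;0 0 0 0.7 0;0 0 0 0.8 0;0 0 0 0.9 0;0 0 0 0.96 0;0 0 0 0.96 0;0 0 0 0.96 0'
python3 - <<'E'
from h import *
cv2.imwrite("pics/s4.png",cv2.resize(arm.snapshot("scene")[190:310,150:310],None,fx=5,fy=5))
cv2.imwrite("pics/w4.png",arm.snapshot("wrist"));print(arm.get_obs()["torque"],arm.get_obs()["qpos"])
E
```

```text
clock: 4.97
tool_pos: [0.6233, 0.0913, 0.1607]
tool_rot: [3.141, -0.001, 1.881]
ft_force: [4.6, 5.4, -7.7]
grip_width: 0.0341
[ 1.0287897  -0.74652582 -0.03591609] [ 1.26270427e-01  6.12337650e-01  1.69800742e+00  1.16206617e-03
  8.30381050e-01 -1.85243859e-01]
```

View pics/s4.png

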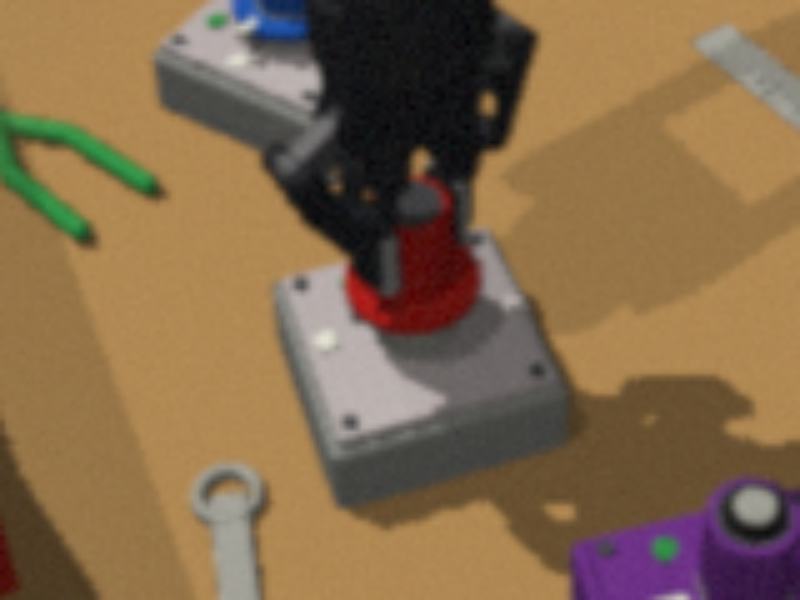

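View pics/w4.png

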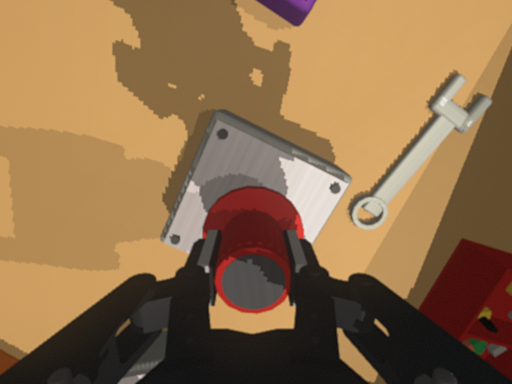

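The tab has gone round to the far side. The moment about z is near zero, so the collar isn't against a stop. Lowering, then opening.

```bash
python3 -m jog '0 0 0.4 0 0;0 0 0.8 0 0;0 0 1.2 0 0;0 0 1.6 0 0;0 0 1.6 0 0;0 0 1.6 0 0;0 0 1.6 0 0'
```

```text
clock: 5.65
tool_pos: [0.6234, 0.0913, 0.1452]
tool_rot: [3.14, -0.001, 1.882]
ft_force: [3.3, 6.1, -4.5]
grip_width: 0.0343
```

```bash
python3 -m jog '0 0 0 0 1;0 0 0 0 1;0 0 0 0 1;0 0 0 0 1;0 0 0 0 1;0 0 0 0 1;0 0 0 0 1;0 0 0 0 1' && python3 -m jog '0 0 -3 0 1;0 0 -6 0 1;0 0 -9 0 1;-3 0 -12 0 1;-6 0 -12 0 1;-9 0 -12 0 1;-12 0 -12 0 1;-12 0 -12 0 1;-12 0 -12 0 1'
python3 - <<'E'
from h import *
cv2.imwrite("pics/s5.png",cv2.resize(arm.snapshot("scene")[150:310,120:300],None,fx=4,fy=3.7))
cv2.imwrite("pics/t5.png",cv2.resize(arm.snapshot("top")[100:220,180:360],None,fx=4,fy=4))
E
```

```text
clock: 6.32
tool_pos: [0.623, 0.0906, 0.1456]
tool_rot: [-3.142, 0.0, 1.882]
ft_force: [-0.5, -0.3, 0.5]
grip_width: 0.0853
clock: 7.07
tool_pos: [0.6599, -0.025, 0.2655]
tool_rot: [3.142, -0.0, 1.879]
ft_force: [0.9, 1.1, 0.4]
grip_width: 0.0852
```

View pics/s5.png

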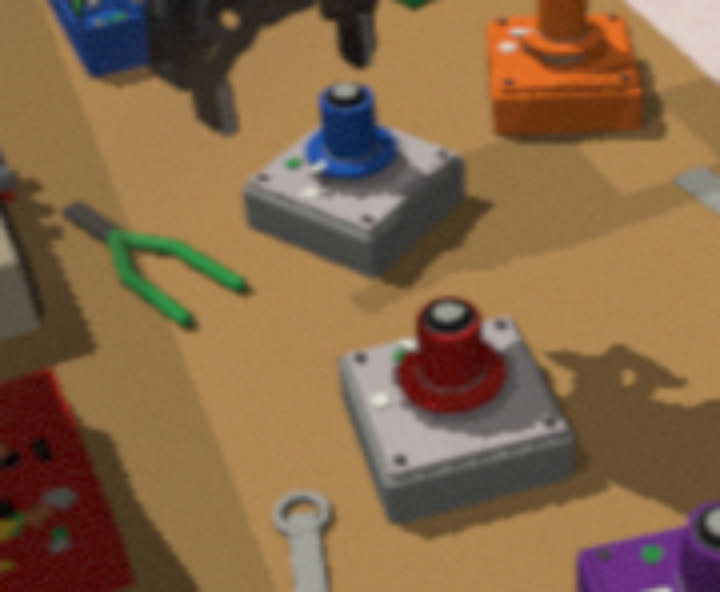

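View pics/t5.png

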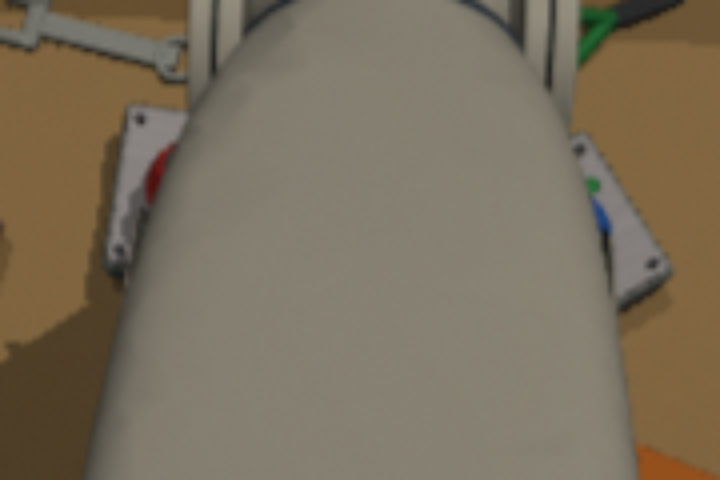

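Run:
```python
from h import *
im=arm.snapshot("scene");x,y,w,h=190,215,90,80
def bb(im):
    hs=cv2.cvtColor(im[y:y+h,x:x+w],cv2.COLOR_BGR2HSV)
    m=(((hs[...,0]<8)|(hs[...,0]>172))&(hs[...,1]>150)&(hs[...,2]>60)).astype(np.uint8)
    return cv2.connectedComponentsWithStats(m)[2][1:].tolist()
print(bb(cv2.imread("pics/scene0.png")),bb(im))
cv2.imwrite("pics/s6.png",cv2.resize(im[y:y+h,x:x+w],None,fx=7,fy=7,interpolation=cv2.INTER_CUBIC))
```

```text
[[30, 16, 26, 31, 446]] [[30, 19, 26, 28, 435]]
```

View pics/s6.png

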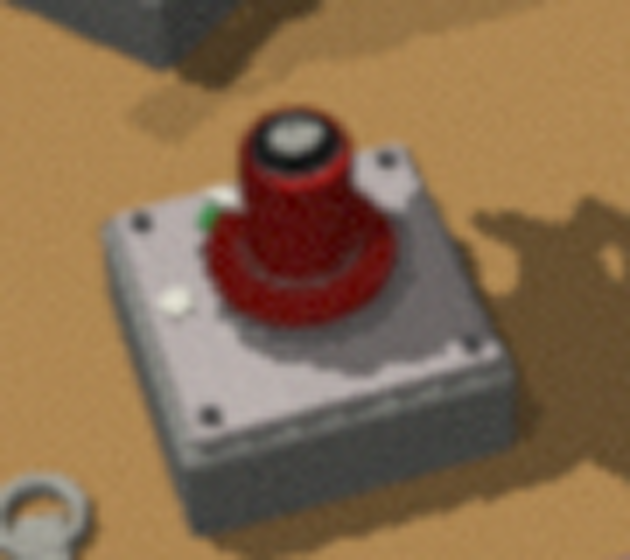

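The collar is fully down: the flange's lower edge is on the same pixel row as at the start. Its tab (225,195) is at the green dot (208,215), and blue is unchanged. Handing in.

```bash
python3 -c "
from bench import arm
o=arm.get_obs();print(o['clock'],o['ft_force'],abs(o['qd']).max());arm.sign_off()"
```

```text
7.2167 [-0.66391232  0.33607618  0.09913101] 0.008214026141487623
the job is handed in; nothing more can be done
```

The red coupler is locked as far as my checks can show, and I handed the job in at 7.2 s; sign-off gives no verdict. I gripped the red collar, pulled it up about 16 mm, turned it 0.96 rad clockwise, lowered it, let go and backed the hand away.

**Last checks:**
- **Locked:** the white tab now stands at the green dot.
- **Fully down:** the flange's lower edge is on the same pixel row as at the start. The red area's top edge came out 3 pixels lower than at the start. I put that down to shading, because in the crop the sleeve and plug look the same as before.
- **Blue coupler:** in the last scene picture its tab still points at the white dot.
- **Hand clear:** the fingertips are about 19 cm above the bench and the wrist force is under 1 N.

The last top view couldn't confirm the red tab or the blue collar because the arm hid both couplers. Those two checks rest on the scene camera alone.

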